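Snap the dust cap onto the skin camera

TASK

The skin camera is parked lens-up in its charging dock and its washed black dust cap stands on edge in the drying rack between or beside two plain lids. Take the dust cap out by its edge, lay it down flat with its two orange tabs up and let go; then pinch the tabs together, set the cap flat on the camera's lens ring without forcing it and let go, so that the tabs spring out under the rim and lock it on. Leave the lids standing in the rack and do not knock or shift anything else.

Things in the scene. Friction and masses are not known exactly. Their poses are not given: they have to be found in the camera images.
- cap: dust cap, the black disc with two orange grip tabs on its front; 94 mm across, about 94 g, loose. Origin: on its axis in the flange's underside; z points out of the front (tab side), y runs through both tabs. Flange: 47 mm radius, z 0 to 5 mm. It starts on edge in a rack slot: z level, facing any way, y level, x down, origin 59 mm up, leaning up to 0.1 rad; 12 to 106 mm above the table
- cap_back (a point): centre of the flat end of the cap's spigot, 11 mm behind the flange's underside (cap z = -11 mm). The spigot is round, 38.3 mm radius behind the flange, tapering over its last 4 mm to 34.5 mm radius here. Laid tabs up on the table, the cap stands on this end: its origin is 11 mm up, its flange top 16 mm and its tab tops 37 mm
- tab_a (a joint): slide of the grip tab on the cap's +y side, in m: 0 = sprung out (rest), 0.005 = pushed in to its stop, toward the cap's axis. Spring 3.2 N at rest, 7.2 N at the stop. Each tab has a square-edged lug behind the flange (cap z -4.8 to -7.5 mm, 20 mm long) that reaches 42.5 mm from the axis at rest and 37.5 mm when pinched
- tab_b (a joint): the same for the grip tab on the cap's -y side (0.005 = pushed in toward +y)
- tab_a_pad (a point): middle of the ribbed outer face of the +y grip tab. The tab is an upright orange plate, 26 mm long (cap x), 6 mm thick, from cap z = 5 to 26 mm; this point is at cap (0, 26, 17) mm at rest. The tabs measure 52 mm over both outer faces at rest, 42 mm when pinched
- tab_b_pad (a point): the same for the -y grip tab, at cap (0, -26, 17) mm at rest
- camera: skin camera parked lens-up in its charging dock, fixed: white dock from x -83 to +67 mm, y -60 to +60 mm, 34 mm high, with an upright round barrel of 51 mm radius, black at the top. Origin on the table under the barrel's axis, z up
- lens_rim (a point): centre of the top face of the camera's lens ring, 115 mm above the table. Ring: level lip 4 mm thick, 80 mm inner, 100 mm outer diameter; below it the bore is 90 mm wide, the glass 20 mm down. Fitted, the cap's origin is here, flange on the ring, lugs sprung out under the lip, turned any way. Radial clearance of the spigot 1.7 mm; lugs catch on the lip unless each tab is in by over 3 mm
- rack: white plastic peg drying rack, fixed, base 146x100x8 mm; origin at the centre of its underside, z up. Slots at x = -52, 0 and +52 mm hold a disc each across the x axis, fronts toward +x, on two ribs (21 mm up) between pegs (41 mm tall, at slot +-5 mm, y +-37 mm). The discs come out straight up
- blue_lid: plain blue pot lid, a disc 94 mm across and 5 mm thick with a raised round boss (72 mm across, 4 mm high) on its z side; origin at the centre of its back face, z is the disc axis (level while it stands in the rack); loose, leave it standing in the rack
- white_lid: plain white pot lid, same shape, size and axes as the blue lid; loose, leave it standing in the rack
- iodine: loose brown round bottle with white cap, 49 mm diameter, 122 mm tall; origin at the centre of its underside, z up; leave alone
- alcohol: loose white round bottle with blue cap, 49 mm diameter, 134 mm tall; origin at the centre of its underside; leave alone
- soap: loose white round bottle with white cap, 55 mm diameter, 136 mm tall; origin at the centre of its underside; leave alone
- timer: loose kitchen-type timer, white base with grey dial, 66x66x48 mm; origin at the centre of its underside; leave alone
- lancets: loose small carton, 31x47x72 mm (x, y, z); origin at the centre of its underside; leave alone
- gel: loose small blue bottle with white cap, 43 mm diameter, 60 mm tall; origin at the centre of its underside; leave alone
- haemo_meter: white desk photometer at the left side, 131x100x58 mm (x, y, z), fixed; origin at the centre of its underside
- tube_rack: clear tube rack at the back, left half, 62x150 mm (x, y), 60 mm high, with four capped tubes standing in it up to 95 mm, fixed; origin at the centre of its underside
- mask_box: white and blue carton at the back, right half, 96x200x85 mm (x, y, z), with a tape roll and a swab packet lying on it up to 112 mm, fixed; origin at the centre of its underside

How it is judged:
On the way, in this order (a step that is already met when the one before it is completed fails the run):
1. the cap is out of the rack, lies with its tabs up and has been let go (angle between cap's own z axis and vertical below 0.2 rad and contact force between the fingers and cap below 0.05 N and linear speed of cap below 0.03 m/s), for 0.2 s.
2. both tabs are pinched in together (value of joint each of tab_a, tab_b above 0.003 m), for 0.1 s.
At the end, for the whole second after the job is handed in: The cap sits flat and released on the lens ring, tabs up: origin within 3 mm sideways and 2 mm in height of the ring's centre, tilt under 0.06 rad, both tabs sprung out to within 1.5 mm of rest (lugs under the lip), at rest; both lids still within 20 mm of where they stood (horizontal distance between cap and lens_rim below 0.003 m and z of cap in the frame of lens_rim between -0.002 and 0.0022 m and angle between cap's own z axis and vertical below 0.06 rad and value of joint each of tab_a, tab_b below 0.0015 m and linear speed of cap below 0.02 m/s and distance of each of blue_lid, white_lid from where it was at the start of the episode below 0.02 m); the robot touches nothing.
It fails at once if the cap is pushed onto the camera with more than 40 N (contact force between cap and camera above 40 N).
It fails at once if a bystander (bottle, timer, carton) is shifted by more than 25 mm (distance of any of iodine, alcohol, soap, timer, lancets, gel from where it was at the start of the episode above 0.025 m).
It fails at once if a bystander is tipped by more than 0.3 rad (angle between any of iodine, alcohol, soap, timer, lancets, gel's own z axis and vertical above 0.3 rad).
It fails at once if a plain lid is moved by more than 20 mm from its slot (distance of any of blue_lid, white_lid from where it was at the start of the episode above 0.02 m).
It also fails if it takes over 61 s, if anything falls off the work surface, if the arm or the gripper's body presses on something with over 40 N, if the wrist force passes 120 N, or if a joint passes its speed limit or range.

ROBOT

A 6-joint arm with a two-finger parallel gripper is mounted at the origin on a cart in front of the work surface, level with it; the furniture and walls round the work are solid. World frame = base frame: x ahead of the robot, y to its left, z up, the work surface at z = 0. Lengths are in m, angles in rad, forces in N, time in s.
With the tool pointing down it reaches from about 0.35 to 0.775 m from the base axis. Payload 5.5 kg.
Tool frame: the origin (TCP) lies between the finger pads; the fingertips stand 11 mm ahead of it and the grasp point (between the pads) lies 8 mm behind it (tips_ahead is the distance from the TCP to the fingertips, in m); z points along the fingers, y is the line along which they close (so a half turn about z gives the same grasp; the last joint's range is limited). The gripper opens to 85 mm and grips with 20 to 120 N. Pads are 22 mm wide; open, the fingers measure 114 mm over their backs; the gripper's body (76 mm by 85 mm) begins 54 mm behind the grasp point. The pads swing forward as they close: fully open they stand 13 mm farther back than shut.
Start: joints at [1.02, 0.313, 0.046, 1.304, 0, 1.431], TCP at [0.23, 0.527, 0.242] pointing down, gripper open.
Joint ranges: [-2.76, 2.76], [-0.86, 1.69], [-1.03, 1.26], [-2.2, 2.34], [-1.47, 1.5], [-3.14, 3.14]. Speed limits (rad/s): [2.57, 2.57, 3.14, 3.14, 3.14, 3.14].

INTERFACE

Orientations are given as a unit quaternion [w, x, y, z].
In Python, from workcell import * gives the robot as it stands. The module is installed in compiled form; this text tells all that it offers.
- The arm moves only by the tool jog_arm, never from a script. Its argument "moves" is a list of rows, each an object with "fingers": the closure, from 0 (fully open) to 1 (shut); "slide": the shift along the tool's x, y, z in mm, a list of three; "angular": the turn, a rotation vector about the tool's x, y, z in degrees, a list of three. A call has 1 to 10 rows; each row is the pose to reach, as a shift and turn from the pose commanded when the call began, along the tool's axes at that moment; what a row does not reach only later rows make up. A row lasts 1/12 s, in which the tool goes at most 41.7 mm and 7.16 degrees, less where a joint would pass 70% of its speed; a pose out of reach is approached as far as the arm can. A call with a gripper value outside its range is refused whole. The fingers move at their own pace and stop on an object; "squeeze" is the grip in N (left out, the last holds). Time passes only in rows, so rows that repeat a pose let the fingers close. It gives the time, the measured TCP pose, the force, the opening and the grip force at its end, in the units of the state.
- get_state(): the state, without advancing time (a new reading comes with each control period).
- read_camera(name): name is "scene" or "top"; returns a dict with "color" (420x560x3 uint8, red, green, blue), "fovy" (degrees; the focal length in pixels is half the picture's height over the tangent of half this angle, whatever the lens; pixels are square), "cx", "cy" (the principal point, pixels), "world_from_camera" (4x4, takes a point from camera to world coordinates). Camera axes: x right, y down, z forward; pixel columns grow to the right and rows downward; lengths in m; the calibration is good to about 2 mm. A picture is of the moment at which its call begins. There is no depth.
- hand_in(): hands the job in; it is judged then, once.
Trained networks look in a picture, given as the dict that the camera call returned (one of the last four; its "shot" number tells which), for a name from the list of things; names that differ only in an ending like _2 or _b are one class to them, and where a whole thing is asked for, a point or a joint stands for the part that bears it (a point fixed in the world has none). Each returns a list of dicts, best first, with "p" (0 to 1); they miss things now and then, are a little off and sometimes report something else, mostly with a low value. They report only what shows in the picture. A call takes as long as a camera call.
- look_for(target, picture): "point" ([column, row] in pixels, amid what is visible of it).
- tip_of(target, picture): "point" ([column, row] in pixels: a listed point, or the origin of a listed thing).
The state is a dict: "clock": time; "joint_pos": joint angles; "qvel": joint speeds; "tau": joint torques, N m; "tcp_pos": TCP position; "orientation": TCP orientation; "wrist_force": force on the tool from outside, world axes, zero at the start; "ft_torque": the same for the moment, N m; "finger_gap": finger opening in m; "grip_force": force on a finger pad.
Only numpy, scipy, OpenCV 4.12 (cv2) and the standard library are available. Lean on these libraries where they do the work, as an engineer would, in place of code of your own. Each camera call takes 0.05 s, during which the arm holds its last target. There are 200 camera calls.

## Working session

There is one attempt and no reset: what is moved stays moved. The work goes in short steps, Python scripts to look and compute and a tool call to move; the robot and the scene stay as the last step left them, time stands still between calls to the robot, and variables do not carry over. Pictures are saved under pics/ and viewed, at most 10 in all, crops included, and the job is handed in when it is done.

Besides the shell and the picture viewer there is one more tool, called after "Request:" as a command line: name --argument value ..., lists and objects as JSON in quotes. jog_arm: Moves the arm, as the interface text tells. Its arguments: {"type":"object","properties":{"moves":{"type":"array","items":{"type":"object","properties":{"fingers":{"type":"number"},"slide":{"type":"array","items":{"type":"number"}},"angular":{"type":"array","items":{"type":"number"}}}}},"squeeze":{"type":"number"}},"required":["moves"]}

```bash
mkdir -p pics
cat > h.py <<'E'
from workcell import *
import numpy as np, cv2
from scipy.spatial.transform import Rotation as R
def ray(pic,p):
    f=210/np.tan(np.radians(pic["fovy"])/2) if pic["color"].shape[0]==420 else None
    T=np.array(pic["world_from_camera"]); d=np.array([(p[0]-pic["cx"])/f,(p[1]-pic["cy"])/f,1.])
    return T[:3,3],T[:3,:3]@d
def atz(pic,p,z):
    o,d=ray(pic,p); return o+d*(z-o[2])/d[2]
def proj(pic,X):
    f=210/np.tan(np.radians(pic["fovy"])/2);T=np.array(pic["world_from_camera"])
    c=T[:3,:3].T@(np.array(X)-T[:3,3]); return np.array([f*c[0]/c[2]+pic["cx"],f*c[1]/c[2]+pic["cy"]])
def tri(p1,a,p2,b):
    o1,d1=ray(p1,a);o2,d2=ray(p2,b);d1/=np.linalg.norm(d1);d2/=np.linalg.norm(d2)
    s=np.linalg.lstsq(np.c_[d1,-d2],o2-o1,rcond=None)[0]
    A=o1+d1*s[0];B=o2+d2*s[1];return (A+B)/2,np.linalg.norm(A-B)
def tool(dw,q):  # world shift (m)-> tool mm
    return (R.from_quat(np.roll(q,-1)).inv().apply(dw)*1000).round(1)
def save(pic,n,s=1,box=None):
    im=pic["color"][:,:,::-1]
    if box: im=im[box[1]:box[3],box[0]:box[2]]
    cv2.imwrite("pics/"+n,cv2.resize(im,None,fx=s,fy=s,interpolation=cv2.INTER_CUBIC))
E
cat > a.py <<'E'
from h import *
np.set_printoptions(precision=4,suppress=True)
S=read_camera("scene");T=read_camera("top")
save(S,"s0.png",1.4);save(T,"t0.png",1.4)
for P in (S,T): print(P["fovy"],P["cx"],P["cy"],np.array(P["world_from_camera"]))
H=dict(cap=.059,tab_a_pad=.06,lens_rim=.115,camera=0,rack=0,blue_lid=.059,white_lid=.059,cap_back=.059,iodine=0,alcohol=0,soap=0,timer=0,lancets=0,gel=0)
for n,z in H.items():
    r=[tip_of(n,P) for P in (S,T)]
    for P,l,q in ((S,r[0],"S"),(T,r[1],"T")):
        for d in l[:2]: print(n,q,round(d["p"],2),np.round(d["point"],1),atz(P,d["point"],z))
    if r[0] and r[1]: print("   tri",*tri(S,r[0][0]["point"],T,r[1][0]["point"]))
s=get_state();print(s["clock"],s["tcp_pos"],s["orientation"],s["finger_gap"])
E
python3 a.py
```

```text
43.534129113618256 279.0877755253961 211.95566109677182 [[ 0.8414 -0.3827  0.3815 -0.1076]
 [-0.5402 -0.6148  0.5747 -0.8909]
 [ 0.0146 -0.6896 -0.724   1.2539]
 [ 0.      0.      0.      1.    ]]
47.54945970960466 281.3512585709048 210.58535476426894 [[-0.0092 -0.9866  0.163   0.2304]
 [-1.      0.0094  0.0002 -0.005 ]
 [-0.0017 -0.163  -0.9866  1.6497]
 [ 0.      0.      0.      1.    ]]
cap S 0.75 [317.6 274. ] [ 0.4837 -0.2036  0.059 ]
cap T 0.57 [339.2 210. ] [ 0.4935 -0.2004  0.059 ]
cap T 0.57 [338.3 213.9] [ 0.4801 -0.197   0.059 ]
   tri [ 0.4915 -0.1998  0.0505] 0.007321748340930873
tab_a_pad S 0.49 [319.  282.5] [ 0.4694 -0.2302  0.06  ]
tab_a_pad S 0.26 [318.  269.5] [ 0.4934 -0.1918  0.06  ]
tab_a_pad T 0.5 [347.6 213.8] [ 0.48   -0.2283  0.06  ]
   tri [ 0.4772 -0.2274  0.0525] 0.008643231413562715
lens_rim S 0.56 [242.6 184.2] [0.4603 0.1752 0.115 ]
lens_rim T 0.66 [224.4 217.6] [0.4627 0.1809 0.115 ]
   tri [0.4637 0.1817 0.1081] 1.5622961744381596e-05
camera S 0.83 [246.2 209. ] [0.4681 0.1733 0.    ]
camera S 0.51 [242.  185.5] [0.5126 0.2783 0.    ]
camera T 0.97 [
[... 1326 characters left out ...]
0.    ]
soap S 0.37 [242.  164.3] [0.5678 0.3743 0.    ]
timer S 0.77 [355.7 329.8] [ 0.4909 -0.3783  0.    ]
timer S 0.16 [240.1 184.1] [0.5105 0.2879 0.    ]
timer T 0.77 [386.7 210.8] [ 0.4988 -0.3741  0.    ]
   tri [ 0.4982 -0.3751 -0.01  ] 0.004970014950747536
lancets S 0.8 [304.  201.1] [0.6515 0.1026 0.    ]
lancets T 0.43 [255.1 172.1] [0.6426 0.0873 0.    ]
   tri [0.6379 0.0858 0.0214] 0.0013555842757628502
gel S 0.65 [199.9 185.2] [0.3901 0.3561 0.    ]
gel S 0.26 [387.9 311.1] [ 0.6048 -0.3796  0.    ]
gel T 0.53 [171.8 243. ] [0.3927 0.3764 0.    ]
   tri [ 0.3974  0.3812 -0.0243] 0.0049734693770413264
1.5 [0.2297 0.5272 0.2424] [0.     0.204  0.979  0.0001] 0.08546781975308253
```

View pics/s0.png

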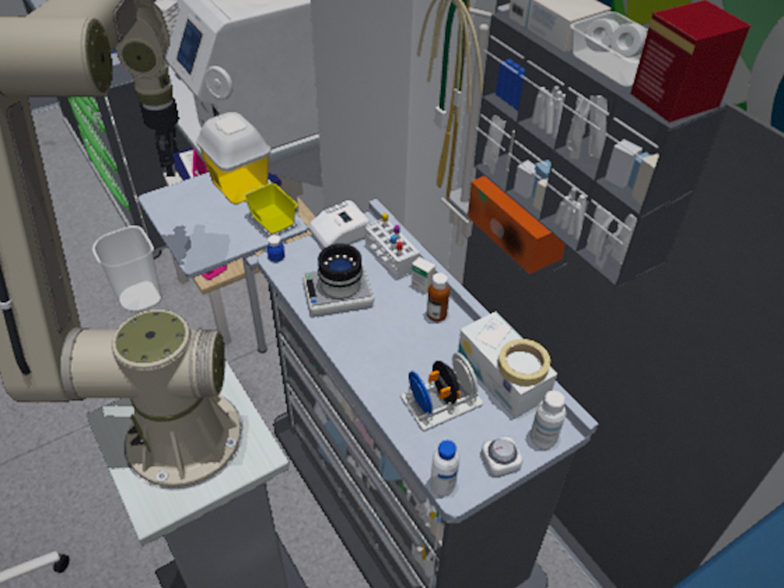

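View pics/t0.png

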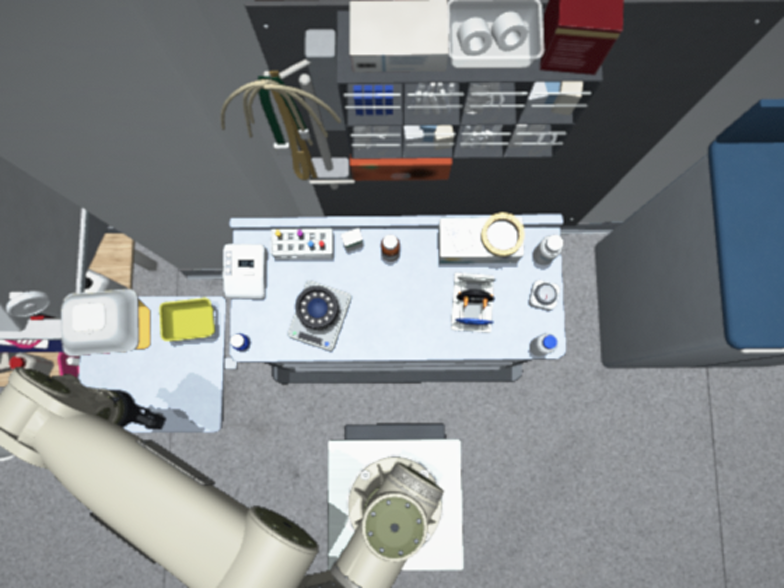

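```bash
cat > b.py <<'E'
from h import *
S=read_camera("scene");T=read_camera("top")
a=cv2.resize(S["color"][225:325,255:375,::-1],None,fx=5,fy=5,interpolation=cv2.INTER_CUBIC)[:500,:400+200]
cv2.imwrite("pics/s1.png",a)
b=cv2.resize(T["color"][170:250,300:400,::-1],None,fx=7,fy=7,interpolation=cv2.INTER_CUBIC)
cv2.imwrite("pics/t1.png",b)
E
python3 b.py
```

```text
(no output)
```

The scene view shows the cap (black with orange tabs, at about (445,382)) in the middle slot, between the blue lid (420,392) and the white lid (464,372). The tabs face the robot. The camera dock is at (340,275) in the scene view and (317,310) in the top view.

View pics/s1.png

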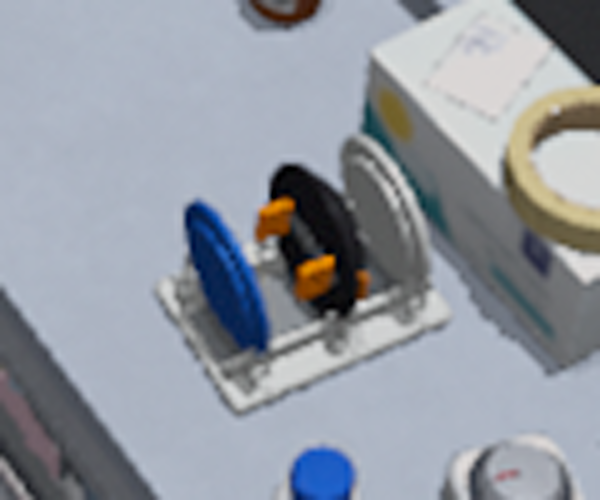

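View pics/t1.png

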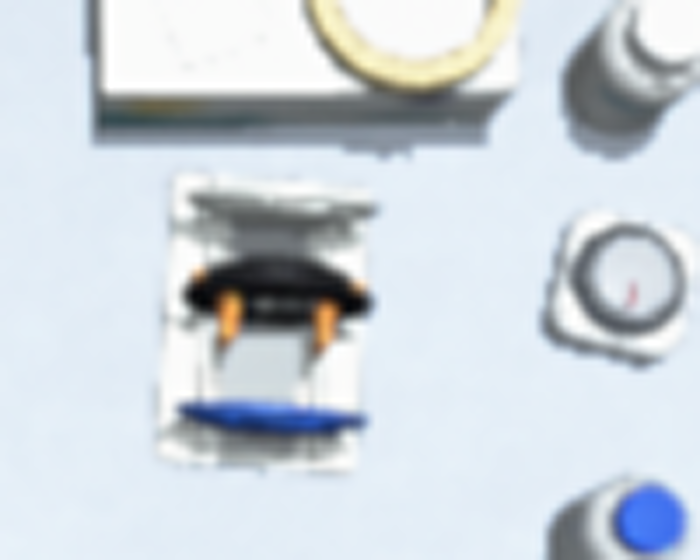

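The scene crop shows the cap's flange apex at about full-image (313,258), with the tabs facing the robot. The top crop shows the rack corners at about (325,195.5), (353.5,197), (323,235.7) and (351,237).

```bash
cat > c.py <<'E'
from h import *
np.set_printoptions(precision=4,suppress=True)
S=read_camera("scene");T=read_camera("top")
t=lambda u,v:(300+u/7,170+v/7); s=lambda u,v:(255+u/5,225+v/5)
for n,p in dict(TL=(175,178),TR=(372,190),BL=(160,458),BR=(355,472)).items(): print("rack",n,atz(T,t(*p),.008))
for n,p in dict(L=(157,287),B=(237,412),R=(450,322)).items(): print("rackS",n,atz(S,s(*p),.008))
print("cap apex S",atz(S,s(288,165),.106),"T",atz(T,t(275,255),.106))
print("blue apex S",atz(S,s(192,202),.106),"T",atz(T,t(270,403),.106))
print("white apex S",atz(S,s(352,135),.106),"T",atz(T,t(283,193),.106))
print("flange ends T",atz(T,t(190,292),.059),atz(T,t(370,303),.059))
print("white ends T",atz(T,t(190,200),.059),atz(T,t(378,210),.059),"blue",atz(T,t(180,410),.059),atz(T,t(366,420),.059))
E
python3 c.py
```

```text
rack TL [ 0.5542 -0.1584  0.008 ]
rack TR [ 0.5471 -0.2569  0.008 ]
rack BL [ 0.4133 -0.1475  0.008 ]
rack BR [ 0.4054 -0.2437  0.008 ]
rackS L [ 0.4144 -0.1508  0.008 ]
rackS B [ 0.4054 -0.246   0.008 ]
rackS R [ 0.5437 -0.261   0.008 ]
cap apex S [ 0.4809 -0.1782  0.106 ] T [ 0.4976 -0.1953  0.106 ]
blue apex S [ 0.4211 -0.1713  0.106 ] T [ 0.4276 -0.1909  0.106 ]
white apex S [ 0.5239 -0.1797  0.106 ] T [ 0.5272 -0.1999  0.106 ]
flange ends T [ 0.488  -0.1595  0.059 ] [ 0.4818 -0.2462  0.059 ]
white ends T [ 0.5332 -0.1606  0.059 ] [ 0.5274 -0.2516  0.059 ] blue [ 0.4306 -0.1533  0.059 ] [ 0.425  -0.2424  0.059 ]
```

Request:
jog_arm --moves '[{"slide":[-265,-283,0],"angular":[0,0,71],"fingers":0.5},{"slide":[-265,-283,0],"angular":[0,0,71],"fingers":0.5},{"slide":[-265,-283,0],"angular":[0,0,71],"fingers":0.5},{"slide":[-265,-283,0],"angular":[0,0,71],"fingers":0.5},{"slide":[-265,-283,0],"angular":[0,0,71],"fingers":0.5},{"slide":[-265,-283,0],"angular":[0,0,71],"fingers":0.5},{"slide":[-265,-283,0],"angular":[0,0,71],"fingers":0.5},{"slide":[-265,-283,0],"angular":[0,0,71],"fingers":0.5},{"slide":[-265,-283,0],"angular":[0,0,71],"fingers":0.5},{"slide":[-265,-283,0],"angular":[0,0,71],"fingers":0.5}]' --squeeze 30

```text
clock: 2.53
tcp_pos: [0.3609, 0.1579, 0.2426]
orientation: [0.001, 0.738, 0.675, 0.0]
wrist_force: [-0.3, -0.3, -0.8]
finger_gap: 0.0427
grip_force: 0.0
```

Request:
jog_arm --moves '[{"slide":[-348,162,0],"angular":[0,0,0],"fingers":0.5},{"slide":[-348,162,0],"fingers":0.5},{"slide":[-348,162,0],"fingers":0.5},{"slide":[-348,162,0],"fingers":0.5},{"slide":[-348,162,0],"fingers":0.5},{"slide":[-348,162,0],"fingers":0.5},{"slide":[-348,162,0],"fingers":0.5},{"slide":[-348,162,90],"fingers":0.5},{"slide":[-348,162,90],"fingers":0.5},{"slide":[-348,162,90],"fingers":0.5}]'

```text
schema error: expected keys fingers, slide, angular
```

```bash
cat > d.py <<'E'
from h import *
import sys
np.set_printoptions(precision=4,suppress=True)
s=get_state();print(s["clock"],s["tcp_pos"],s["orientation"],s["joint_pos"],s["finger_gap"])
S=read_camera("scene");T=read_camera("top")
print("tcp px",proj(S,s["tcp_pos"]),proj(T,s["tcp_pos"]))
a=cv2.resize(S["color"][215:315,265:365,::-1],None,fx=4,fy=6,interpolation=cv2.INTER_CUBIC)
a=cv2.resize(S["color"][220:310,275:355,::-1],(400,450),interpolation=cv2.INTER_CUBIC)
b=cv2.resize(T["color"][170:260,300:380,::-1],(400,450),interpolation=cv2.INTER_CUBIC)
cv2.imwrite("pics/"+sys.argv[1],np.hstack([a,b]))
E
python3 d.py d1.png
```

```text
2.5333 [0.3609 0.1579 0.2426] [0.001  0.7382 0.6745 0.0001] [ 0.2092 -0.0393 -0.3666  1.2422 -0.0016  1.8701] 0.0426672392961769
tcp px [214.0538 167.9695] [226.6474 245.1763]
```

Request:
jog_arm --moves '[{"slide":[-348,162,0],"angular":[0,0,0],"fingers":0.5},{"slide":[-348,162,0],"angular":[0,0,0],"fingers":0.5},{"slide":[-348,162,0],"angular":[0,0,0],"fingers":0.5},{"slide":[-348,162,0],"angular":[0,0,0],"fingers":0.5},{"slide":[-348,162,0],"angular":[0,0,0],"fingers":0.5},{"slide":[-348,162,0],"angular":[0,0,0],"fingers":0.5},{"slide":[-348,162,0],"angular":[0,0,0],"fingers":0.5},{"slide":[-348,162,90],"angular":[0,0,0],"fingers":0.5},{"slide":[-348,162,90],"angular":[0,0,0],"fingers":0.5},{"slide":[-348,162,90],"angular":[0,0,0],"fingers":0.5}]'

```text
clock: 3.47
tcp_pos: [0.494, -0.1959, 0.1543]
orientation: [0.001, 0.733, 0.68, 0.001]
wrist_force: [0.5, 0.4, 0.4]
finger_gap: 0.0426
grip_force: 0.0
```

```bash
python3 d.py d1.png
```

```text
3.4667 [ 0.494  -0.1959  0.1543] [0.0008 0.7333 0.68   0.0006] [-0.5289  0.2714 -0.2317  1.0659  0.0007  1.1173] 0.0426191114934166
tcp px [321.42  249.164] [341.3017 204.9218]
```

View pics/d1.png

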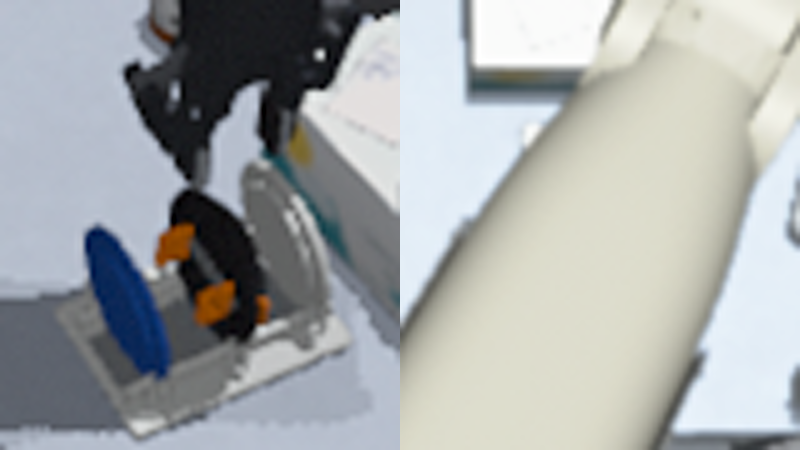

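The gripper is above the cap. The fingertips are at scene px (314,257) and (330,250). The cap flange extremes are top (312.4,258), left col 309, bottom row 288 and right col 328.

```bash
cat > e.py <<'E'
from h import *
from scipy.optimize import least_squares
np.set_printoptions(precision=4,suppress=True)
S=read_camera("scene");s=get_state();p=np.array(s["tcp_pos"])
th=np.linspace(0,2*np.pi,180)
def circ(x,y,lean,zc,r):
    n=np.array([-np.cos(.085)*np.cos(lean),np.sin(.085)*np.cos(lean),np.sin(lean)]); h=np.array([-np.sin(.085),-np.cos(.085),0]); u=np.cross(h,n)
    c=np.array([x,y,.059])+zc*n
    return np.array([proj(S,c+r*(np.cos(t)*h+np.sin(t)*u)) for t in th])
def ext(x,y,l):
    C=np.vstack([circ(x,y,l,.005,.047),circ(x,y,l,0,.047)]); return np.array([C[:,0].min(),C[:,1].min(),C[:,0].max(),C[:,1].max()])
g=S["color"].astype(int)
m=(g.max(2)<45); m[:254]=0; m[300:]=0; m[:,:300]=0; m[:,335:]=0
n,lab,st,_=cv2.connectedComponentsWithStats(m.astype(np.uint8)); k=1+st[1:,4].argmax();print("blob",st[k])
obs=np.array([308.8,257.6,328.3,288.2])
r=least_squares(lambda v:np.r_[ext(*v)-obs,v[2]*20],[.485,-.2,0]);print("fit",r.x,"res",r.fun)
for l in (-.1,0,.1): print(l,ext(.485,-.2,l))
ty=np.array([.996,-.087,0]);
for a in (3,7,11): print(a,[proj(S,p+q*ty*.0213-[0,0,a/1000]) for q in(-1,1)])
E
python3 e.py
```

```text
blob [309 254  19  34 239]
fit [ 0.4903 -0.2018 -0.0065] res [ 0.4268 -0.5814 -0.4089  0.5637 -0.1307]
-0.1 [307.3891 257.7814 325.8802 288.8565]
0 [307.3624 257.3567 325.981  289.1683]
0.1 [307.1133 256.9882 326.309  289.4288]
3 [array([313.6159, 253.276 ]), array([327.0877, 247.7583])]
7 [array([313.5242, 254.2103]), array([326.9697, 248.6946])]
11 [array([313.4328, 255.1409]), array([326.8522, 249.6272])]
```

Request:
jog_arm --moves '[{"slide":[-6,-4,0],"angular":[0,0,0],"fingers":0.6},{"slide":[-6,-4,0],"angular":[0,0,0],"fingers":0.6},{"slide":[-6,-4,15],"angular":[0,0,0],"fingers":0.6},{"slide":[-6,-4,30],"angular":[0,0,0],"fingers":0.6},{"slide":[-6,-4,40],"angular":[0,0,0],"fingers":0.6},{"slide":[-6,-4,48],"angular":[0,0,0],"fingers":0.6},{"slide":[-6,-4,56],"angular":[0,0,0],"fingers":0.6},{"slide":[-6,-4,62],"angular":[0,0,0],"fingers":0.6},{"slide":[-6,-4,62],"angular":[0,0,0],"fingers":0.6},{"slide":[-6,-4,62],"angular":[0,0,0],"fingers":0.6}]'

```text
clock: 4.45
tcp_pos: [0.4881, -0.2008, 0.0929]
orientation: [-0.0, 0.734, 0.679, 0.0]
wrist_force: [-0.2, 0.7, -0.4]
finger_gap: 0.0339
grip_force: 0.0
```

```bash
python3 d.py d2.png
```

```text
4.45 [ 0.4881 -0.2008  0.0929] [-0.0002  0.7345  0.6786  0.    ] [-0.5425  0.3176 -0.3312  0.9223  0.0001  1.1074] 0.03388561905988797
tcp px [319.1183 265.2641] [340.5704 209.9153]
```

View pics/d2.png

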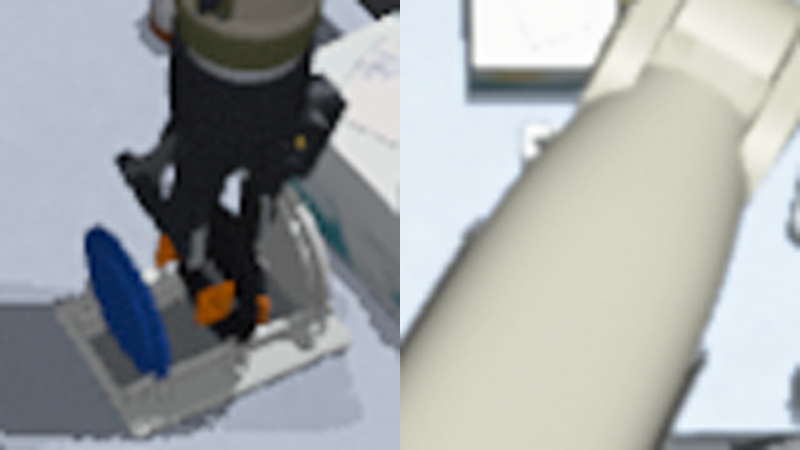

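The fingers straddle the cap's upper edge with no contact force, and the front finger sits above and between the tabs. I'll close now.

Request:
jog_arm --moves '[{"slide":[0,2,0],"angular":[0,0,0],"fingers":0.7},{"slide":[0,2,0],"angular":[0,0,0],"fingers":0.75},{"slide":[0,2,0],"angular":[0,0,0],"fingers":0.8},{"slide":[0,2,0],"angular":[0,0,0],"fingers":1},{"slide":[0,2,0],"angular":[0,0,0],"fingers":1},{"slide":[0,2,0],"angular":[0,0,0],"fingers":1}]' --squeeze 40

```text
clock: 5.05
tcp_pos: [0.4905, -0.2012, 0.0933]
orientation: [0.0, 0.735, 0.679, 0.0]
wrist_force: [0.1, -0.1, 2.5]
finger_gap: 0.0147
grip_force: 40.2
```

Request:
jog_arm --moves '[{"slide":[0,0,-10],"angular":[0,0,0],"fingers":1},{"slide":[0,0,-25],"angular":[0,0,0],"fingers":1},{"slide":[0,0,-45],"angular":[0,0,0],"fingers":1},{"slide":[0,0,-70],"angular":[0,0,0],"fingers":1},{"slide":[0,0,-100],"angular":[0,0,0],"fingers":1},{"slide":[0,0,-130],"angular":[0,0,0],"fingers":1},{"slide":[0,0,-150],"angular":[0,0,0],"fingers":1},{"slide":[0,0,-150],"angular":[0,0,0],"fingers":1}]'

```text
clock: 5.72
tcp_pos: [0.4918, -0.2021, 0.2483]
orientation: [0.004, 0.735, 0.679, 0.001]
wrist_force: [0.2, -0.2, -0.2]
finger_gap: 0.0146
grip_force: 39.8
```

```bash
python3 d.py d3.png
```

```text
5.7167 [ 0.4918 -0.2021  0.2483] [0.0036 0.7345 0.6786 0.001 ] [-0.5409  0.221  -0.0624  1.2798 -0.      1.109 ] 0.014613513284554071
tcp px [324.7876 227.7819] [347.2434 200.1515]
```

View pics/d3.png

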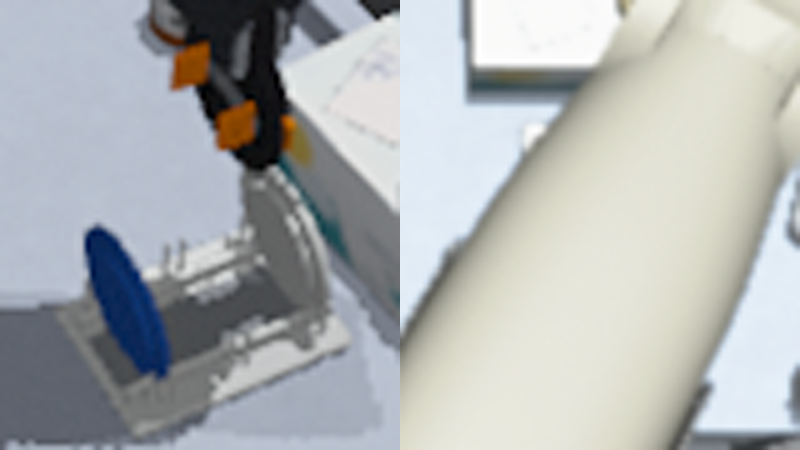

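Request:
jog_arm --moves '[{"slide":[170,-30,0],"angular":[0,0,-64],"fingers":1},{"slide":[170,-30,0],"angular":[0,0,-64],"fingers":1},{"slide":[170,-30,0],"angular":[0,0,-64],"fingers":1},{"slide":[170,-30,0],"angular":[0,0,-64],"fingers":1},{"slide":[170,-30,0],"angular":[0,0,-64],"fingers":1},{"slide":[170,-30,0],"angular":[0,0,-64],"fingers":1},{"slide":[170,-30,0],"angular":[0,0,-64],"fingers":1},{"slide":[170,-30,0],"angular":[0,0,-64],"fingers":1},{"slide":[170,-30,0],"angular":[0,0,-64],"fingers":1},{"slide":[170,-30,0],"angular":[0,0,-64],"fingers":1}]'

```text
clock: 6.65
tcp_pos: [0.4724, -0.0288, 0.2412]
orientation: [-0.002, 0.262, 0.965, -0.0]
wrist_force: [0.0, -0.8, -1.5]
finger_gap: 0.0152
grip_force: 39.8
```

Request:
jog_arm --moves '[{"slide":[0,0,0],"angular":[0,0,-64],"fingers":1},{"slide":[0,0,0],"angular":[0,0,-64],"fingers":1},{"slide":[0,0,0],"angular":[0,0,-64],"fingers":1},{"slide":[0,0,0],"angular":[0,0,-64],"fingers":1},{"slide":[0,0,0],"angular":[0,0,-64],"fingers":1},{"slide":[0,0,0],"angular":[0,0,-64],"fingers":1},{"slide":[0,0,0],"angular":[0,0,-64],"fingers":1},{"slide":[0,0,0],"angular":[0,0,-64],"fingers":1},{"slide":[0,0,0],"angular":[0,0,-64],"fingers":1},{"slide":[0,0,0],"angular":[0,0,-64],"fingers":1}]'

```text
clock: 7.48
tcp_pos: [0.4728, -0.0291, 0.2417]
orientation: [-0.001, -0.288, 0.958, 0.001]
wrist_force: [0.4, 1.5, -1.0]
finger_gap: 0.0151
grip_force: 39.8
```

Request:
jog_arm --moves '[{"slide":[0,0,0],"angular":[0,0,-43],"fingers":1},{"slide":[0,0,0],"angular":[0,0,-43],"fingers":1},{"slide":[0,0,0],"angular":[0,0,-43],"fingers":1},{"slide":[0,0,0],"angular":[0,0,-43],"fingers":1},{"slide":[0,0,0],"angular":[0,0,-43],"fingers":1},{"slide":[0,0,0],"angular":[0,0,-43],"fingers":1},{"slide":[0,0,0],"angular":[0,0,-43],"fingers":1},{"slide":[0,0,0],"angular":[0,0,-43],"fingers":1}]'

```text
clock: 8.15
tcp_pos: [0.4732, -0.0292, 0.2423]
orientation: [-0.0, -0.616, 0.788, 0.001]
wrist_force: [0.4, 0.1, -1.1]
finger_gap: 0.015
grip_force: 39.8
```

```bash
python3 -c "
from h import *
s=get_state();print(s['clock'],s['tcp_pos'],s['orientation'],s['joint_pos'],s['finger_gap']);print(R.from_quat(np.roll(s['orientation'],-1)).as_matrix().round(3))"
```

```text
8.15 [ 0.47322549 -0.02916883  0.24233001] [-3.82041355e-04 -6.16014625e-01  7.87734443e-01  5.31790580e-04] [-2.31146850e-01  1.19227579e-01 -2.00654043e-01  1.25222246e+00
  6.93806639e-05 -1.55849393e+00] 0.015015689170185816
[[-0.241 -0.971 -0.001]
 [-0.971  0.241  0.   ]
 [-0.     0.001 -1.   ]]
```

Request:
jog_arm --moves '[{"slide":[0,0,0],"angular":[55,0,0],"fingers":1},{"slide":[0,0,0],"angular":[55,0,0],"fingers":1},{"slide":[0,0,0],"angular":[55,0,0],"fingers":1},{"slide":[0,0,0],"angular":[55,0,0],"fingers":1},{"slide":[0,0,0],"angular":[55,0,0],"fingers":1},{"slide":[0,0,0],"angular":[55,0,0],"fingers":1},{"slide":[0,0,0],"angular":[55,0,0],"fingers":1},{"slide":[0,0,0],"angular":[55,0,0],"fingers":1},{"slide":[0,0,0],"angular":[55,0,0],"fingers":1}]'

```text
clock: 8.9
tcp_pos: [0.4895, -0.0277, 0.2765]
orientation: [0.28, -0.549, 0.702, -0.356]
wrist_force: [0.7, 0.3, -0.9]
finger_gap: 0.015
grip_force: 41.3
```

```bash
python3 -c "
from h import *
s=get_state();print(s['clock'],s['tcp_pos'],s['orientation'],s['joint_pos'],s['finger_gap']);M=R.from_quat(np.roll(s['orientation'],-1));print(M.as_matrix().round(3))
S=read_camera('scene');save(S,'d4.png',3,(190,100,390,290));d=M.inv().apply([0,0,-.195]);print(d)"
```

```text
8.9 [ 0.48951906 -0.02766038  0.27647698] [ 0.28015856 -0.5491589   0.70245354 -0.35566094] [-0.20200127 -0.48519725 -1.02233427  0.09430786 -0.03072961 -1.54465406] 0.014981944061823654
[[-0.24  -0.572  0.784]
 [-0.971  0.144 -0.192]
 [-0.003 -0.807 -0.59 ]]
[0.00057876 0.15743787 0.11505642]
```

View pics/d4.png

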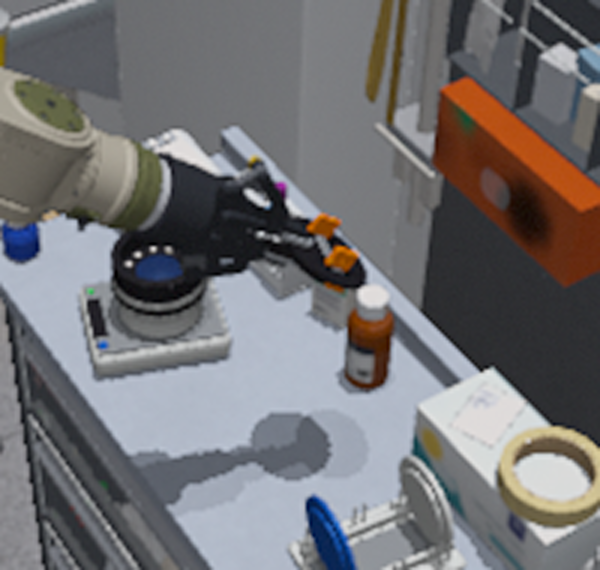

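Request:
jog_arm --moves '[{"slide":[0,28,21],"angular":[0,0,0],"fingers":1},{"slide":[0,56,41],"angular":[0,0,0],"fingers":1},{"slide":[0,84,62],"angular":[0,0,0],"fingers":1},{"slide":[0,113,83],"angular":[0,0,0],"fingers":1},{"slide":[0,113,83],"angular":[0,0,0],"fingers":1},{"slide":[0,113,83],"angular":[0,0,0],"fingers":1}]'

```text
clock: 9.45
tcp_pos: [0.5395, -0.0191, 0.2047]
orientation: [0.257, -0.558, 0.715, -0.335]
wrist_force: [-0.2, 0.0, -1.4]
finger_gap: 0.0145
grip_force: 41.3
```

```bash
cat > st.py <<'E'
from h import *
s=get_state();M=R.from_quat(np.roll(s['orientation'],-1));print(s['clock'],s['tcp_pos'].round(4) if hasattr(s['tcp_pos'],'round') else s['tcp_pos'],np.round(s['joint_pos'],3),s['finger_gap'],s['wrist_force'],s['grip_force']);print(M.as_matrix().round(3))
E
python3 st.py
```

```text
9.45 [ 0.5395 -0.0191  0.2047] [-0.135 -0.22  -1.028 -0.105 -0.09  -1.502] 0.014542438882706994 [-0.23429546  0.02259111 -1.35453394] 41.32503109780373
[[-0.246 -0.625  0.741]
 [-0.969  0.154 -0.192]
 [ 0.006 -0.765 -0.644]]
```

```bash
cat > k.py <<'E'
from h import *
from scipy.optimize import least_squares
D=[([1.02,.313,.046,1.304],(.2297,.5272,.2424)),([.2092,-.0393,-.3666,1.2422],(.3609,.1579,.2426)),([-.5289,.2714,-.2317,1.0659],(.494,-.1959,.1543)),([-.5425,.3176,-.3312,.9223],(.4881,-.2008,.0929)),([-.5409,.221,-.0624,1.2798],(.4918,-.2021,.2483)),([-.2311,.1192,-.2007,1.2522],(.4732,-.0292,.2423)),([-.202,-.4852,-1.0223,.0943],(.4895,-.0277,.2765)),([-.135,-.22,-1.028,-.105],(.5395,-.0191,.2047))]
A=[];b=[]
def row(j2,j3,P):
    f=j2-j3
    return [[1,0,np.sin(j2),np.cos(j2),np.sin(f),np.cos(f),np.cos(P)],[0,1,np.cos(j2),-np.sin(j2),np.cos(f),-np.sin(f),-np.sin(P)]]
for j,t in D:
    r=t[0]*np.cos(j[0])+t[1]*np.sin(j[0]); P=j[1]-j[2]+j[3]
    A+=row(j[1],j[2],P); b+=[r,t[2]]
A=np.array(A);b=np.array(b)
x,_,rk,_=np.linalg.lstsq(A,b,rcond=None);print(x.round(4),rk,(A@x-b).round(4))
def ik(r,z,P):
    def f(v): q=np.array(row(v[0],v[1],P))@x; return q-[r,z]
    s=least_squares(f,[.2,-.6]); return s.x,P-s.x[0]+s.x[1],abs(s.fun).max()
for ph in (35,40,45,50,55,60):
    P=np.radians(ph); oh=.0345*np.sin(P)+.011*np.cos(P)
    for rc in (.46,.49,.51,.53,.56):
        r=rc-.034*np.cos(P); z=oh+.034*np.sin(P)-.003*np.cos(P)
        v,j4,e=ik(r,z,P); print(ph,rc,"tcp",round(r,3),round(z,3),"j",v.round(2),round(j4,2),"err",round(e,3),"OK" if v[1]>-1.02 and v[0]>-.86 and e<.003 else "")
E
python3 k.py
```

```text
[5.000e-04 2.341e-01 5.194e-01 0.000e+00 5.410e-02 4.093e-01 4.302e-01] 7 [ 0.0001 -0.0001 -0.0001 -0.     -0.0001  0.0001 -0.0002  0.0002  0.0002
 -0.0001  0.0001 -0.     -0.0002  0.0002  0.0002 -0.0003]
35 0.46 tcp 0.432 0.046 j [ 0.93 -1.7 ] -2.03 err 0.006 
35 0.49 tcp 0.462 0.046 j [ 0.61 -1.57] -1.56 err 0.0 
35 0.51 tcp 0.482 0.046 j [ 0.52 -1.5 ] -1.41 err 0.0 
35 0.53 tcp 0.502 0.046 j [ 0.48 -1.44] -1.31 err 0.0 
35 0.56 tcp 0.532 0.046 j [ 0.44 -1.36] -1.2 err 0.0 
40 0.46 tcp 0.434 0.05 j [ 0.23 -1.51] -1.05 err 0.0 
40 0.49 tcp 0.464 0.05 j [ 0.23 -1.44] -0.97 err 0.0 
40 0.51 tcp 0.484 0.05 j [ 0.24 -1.39] -0.93 err 0.0 
40 0.53 tcp 0.504 0.05 j [ 0.25 -1.34] -0.9 err 0.0 
40 0.56 tcp 0.534 0.05 j [ 0.27 -1.27] -0.85 err 0.0 
45 0.46 tcp 0.436 0.054 j [ 0.02 -1.39] -0.62 err 0.0 
45 0.49 tcp 0.466 0.054 j [ 0.07 -1.33] -0.61 err 0.0 
45 0.51 tcp 0.486 0.054 j [ 0.1  -1.28] -0.6 err 0.0 
45 0.53 tcp 0.506 0.054 j [ 0.13 -1.24] -0.59 err 0.0 
45 0.56 tcp 0.536 0.054 j [ 0.17 -1.18] -0.56 err 0.0 
50 0.46 tcp 0.438 0.058 j [-0.06 -1.28] -0.35 err 0.0 
50 0.49 tcp 0.468 0.058 j [ 0.   -1.22] -0.35 err 0.0 
50 0.51 tcp 0.488 0.058 j [ 0.04 -1.18] -0.35 err 0.0 
50 0.53 tcp 0.508 0.058 j [ 0.07 -1.14] -0.34 err 0.0 
50 0.56 tcp 0.538 0.058 j [ 0.12 -1.08] -0.33 err 0.0 
55 0.46 tcp 0.44 0.061 j [-0.08 -1.18] -0.13 err 0.0 
55 0.49 tcp 0.47 0.061 j [-0.02 -1.12] -0.14 err 0.0 
55 0.51 tcp 0.49 0.061 j [ 0.02 -1.08] -0.14 err 0.0 
55 0.53 tcp 0.51 0.061 j [ 0.05 -1.04] -0.14 err 0.0 
55 0.56 tcp 0.54 0.061 j [ 0.11 -0.98] -0.13 err 0.0 OK
60 0.46 tcp 0.443 0.063 j [-0.07 -1.08] 0.04 err 0.0 
60 0.49 tcp 0.473 0.063 j [-0.01 -1.02] 0.04 err 0.0 
60 0.51 tcp 0.493 0.063 j [ 0.03 -0.98] 0.04 err 0.0 OK
60 0.53 tcp 0.513 0.063 j [ 0.06 -0.94] 0.04 err 0.0 OK
60 0.56 tcp 0.543 0.063 j [ 0.11 -0.88] 0.05 err 0.0 OK
```

```bash
cat > g.py <<'E'
from h import *
import sys
# usage: g.py x y z phi_deg azim_deg(dir of tool z horizontally) : cap front up side pose
def tgt(phi,az):
    p,a=np.radians([phi,az]);h=np.array([np.cos(a),np.sin(a),0]);k=np.array([0,0,1.])
    z=h*np.cos(p)-k*np.sin(p); y=-(h*np.sin(p)+k*np.cos(p)); return np.c_[np.cross(y,z),y,z]
x,y,z,phi,az=map(float,sys.argv[1:])
s=get_state();M=R.from_quat(np.roll(s['orientation'],-1))
d=M.inv()*R.from_matrix(tgt(phi,az))
print("slide",(M.inv().apply(np.array([x,y,z])-s['tcp_pos'])*1000).round(0),"ang",np.degrees(d.as_rotvec()).round(1),"pos",np.round(s['tcp_pos'],4),"j",np.round(s['joint_pos'],2),s['finger_gap'])
E
python3 g.py .47 -.02 .26 89 -90; python3 g.py .47 -.02 .26 45 -90
```

```text
slide [ 18.   1. -87.] ang [-41.7  33.2  70.4] pos [ 0.5395 -0.0191  0.2047] j [-0.14 -0.22 -1.03 -0.11 -0.09 -1.5 ] 0.014542438882706994
slide [ 18.   1. -87.] ang [-4.4 55.7 51.5] pos [ 0.5395 -0.0191  0.2047] j [-0.14 -0.22 -1.03 -0.11 -0.09 -1.5 ] 0.014542438882706994
```

Request:
jog_arm --moves '[{"slide":[18,0,-87],"angular":[0,0,0],"fingers":1},{"slide":[18,0,-87],"angular":[-0.5,6,6],"fingers":1},{"slide":[18,0,-87],"angular":[-1,12,11],"fingers":1},{"slide":[18,0,-87],"angular":[-1.5,18,17],"fingers":1},{"slide":[18,0,-87],"angular":[-2,24,22],"fingers":1},{"slide":[18,0,-87],"angular":[-2.5,30,28],"fingers":1},{"slide":[18,0,-87],"angular":[-3,36,33],"fingers":1},{"slide":[18,0,-87],"angular":[-3.5,42,39],"fingers":1},{"slide":[18,0,-87],"angular":[-4,48,44],"fingers":1},{"slide":[18,0,-87],"angular":[-4,52,48],"fingers":1}]'

```text
clock: 10.28
tcp_pos: [0.4697, -0.0196, 0.263]
orientation: [0.044, -0.093, 0.916, -0.389]
wrist_force: [0.3, -0.7, -1.3]
finger_gap: 0.0147
grip_force: 41.3
```

```bash
python3 g.py .47 -.02 .20 45 -90
```

```text
slide [ 0. 45. 44.] ang [-1.   8.8  7.9] pos [ 0.4697 -0.0196  0.263 ] j [ 0.23  0.14 -0.35  1.1  -0.8   0.04] 0.014662777692831834
```

Request:
jog_arm --moves '[{"slide":[0,25,24],"angular":[-1,5,4],"fingers":1},{"slide":[0,45,44],"angular":[-1,8.8,7.9],"fingers":1},{"slide":[0,70,68],"angular":[-1,8.8,7.9],"fingers":1},{"slide":[0,102,100],"angular":[-1,8.8,7.9],"fingers":1},{"slide":[0,102,100],"angular":[-1,8.8,7.9],"fingers":1},{"slide":[0,102,100],"angular":[-1,8.8,7.9],"fingers":1}]'

```text
clock: 10.78
tcp_pos: [0.4699, -0.0216, 0.1188]
orientation: [-0.002, -0.004, 0.924, -0.383]
wrist_force: [-0.3, -0.3, -1.2]
finger_gap: 0.015
grip_force: 41.4
```

```bash
python3 g.py .47 -.02 .056 45 -90; python3 -c "
from h import *
S=read_camera('scene');save(S,'d5.png',3,(190,120,390,310))"
```

```text
slide [-1. 46. 43.] ang [-0.1 -0.   0.5] pos [ 0.4699 -0.0216  0.1188] j [ 0.21  0.39 -0.39  0.99 -0.76  0.29] 0.01502391025939573
```

View pics/d5.png

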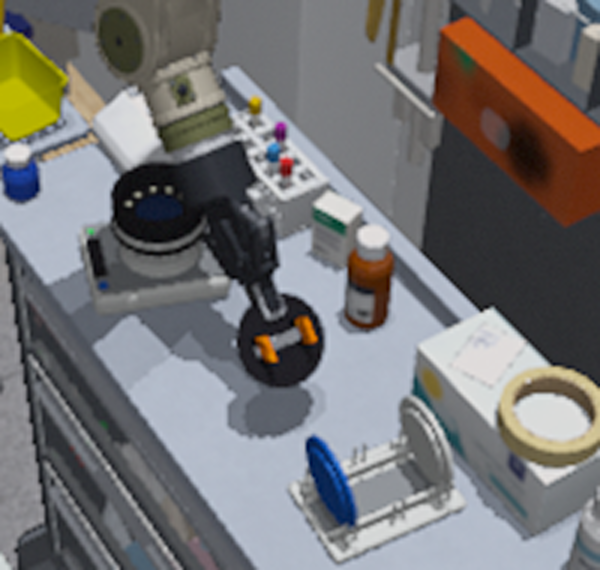

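The cap is held about 45° tabs-up over clear table between the camera and the rack, with its shadow clear of the rack. I'll lower it.

Request:
jog_arm --moves '[{"slide":[0,0,17],"angular":[0,0,0],"fingers":1},{"slide":[0,15,31],"angular":[0,0,0],"fingers":1},{"slide":[0,28,45],"angular":[0,0,0],"fingers":1},{"slide":[0,28,45],"angular":[0,0,0],"fingers":1},{"slide":[0,31,48],"angular":[0,0,0],"fingers":1},{"slide":[0,33,50],"angular":[0,0,0],"fingers":1},{"slide":[0,35,52],"angular":[0,0,0],"fingers":1},{"slide":[0,35,52],"angular":[0,0,0],"fingers":1}]'

```text
clock: 11.5
tcp_pos: [0.474, -0.0325, 0.0607]
orientation: [0.003, -0.002, 0.924, -0.382]
wrist_force: [1.0, -0.8, -1.8]
finger_gap: 0.0148
grip_force: 41.4
```

Request:
jog_arm --moves '[{"slide":[0,1,1],"angular":[0,0,0],"fingers":1},{"slide":[0,2,2],"angular":[0,0,0],"fingers":1},{"slide":[0,3,3],"angular":[0,0,0],"fingers":1},{"slide":[0,4,4],"angular":[0,0,0],"fingers":1},{"slide":[0,4,4],"angular":[0,0,0],"fingers":1}]'

```text
clock: 11.92
tcp_pos: [0.4736, -0.0327, 0.0543]
orientation: [0.003, -0.003, 0.924, -0.383]
wrist_force: [-0.2, 0.6, 0.0]
finger_gap: 0.0146
grip_force: 41.2
```

Request:
jog_arm --moves '[{"slide":[0,1,1],"angular":[0,0,0],"fingers":0.8},{"slide":[0,1,1],"angular":[0,0,0],"fingers":0.7},{"slide":[0,1,1],"angular":[0,0,0],"fingers":0.6},{"slide":[0,1,1],"angular":[0,0,0],"fingers":0.5},{"slide":[0,1,1],"angular":[0,0,0],"fingers":0.4},{"slide":[0,1,1],"angular":[0,0,0],"fingers":0.3},{"slide":[0,1,1],"angular":[0,0,0],"fingers":0.2},{"slide":[0,1,1],"angular":[0,0,0],"fingers":0.15},{"slide":[0,1,1],"angular":[0,0,0],"fingers":0.15}]'

```text
clock: 12.67
tcp_pos: [0.4734, -0.0327, 0.0528]
orientation: [0.002, -0.003, 0.924, -0.382]
wrist_force: [-0.4, -0.4, 0.0]
finger_gap: 0.0727
grip_force: 0.2
```

```bash
python3 st.py; python3 -c "
from h import *
S=read_camera('scene');save(S,'d6.png',5,(240,190,340,290))"
```

```text
12.6667 [ 0.4734 -0.0327  0.0528] [ 0.189  0.471 -0.474  0.802 -0.769  0.255] 0.07269870000533336 [-0.44775853 -0.37621179  0.04364922] 0.16602850053459406
[[-1.    -0.003  0.006]
 [-0.007  0.708 -0.707]
 [-0.002 -0.707 -0.708]]
```

View pics/d6.png

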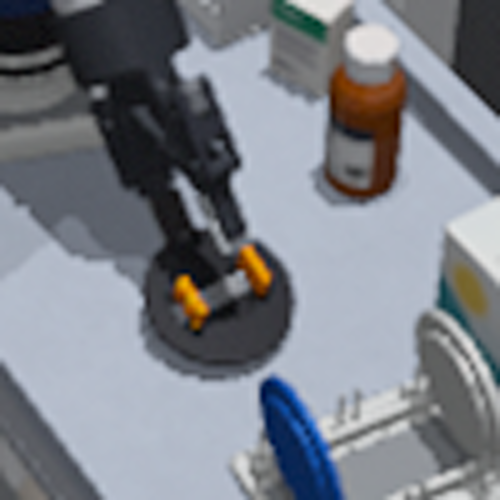

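Request:
jog_arm --moves '[{"slide":[0,0,-10],"angular":[0,0,0],"fingers":0.15},{"slide":[0,0,-25],"angular":[0,0,0],"fingers":0.15},{"slide":[0,0,-50],"angular":[0,0,0],"fingers":0.15},{"slide":[0,0,-80],"angular":[0,0,0],"fingers":0.15},{"slide":[0,0,-120],"angular":[0,0,0],"fingers":0.15},{"slide":[0,0,-150],"angular":[0,0,0],"fingers":0.15},{"slide":[0,0,-150],"angular":[0,0,0],"fingers":0.15},{"slide":[0,0,-150],"angular":[0,0,0],"fingers":0.15}]'

```text
clock: 13.38
tcp_pos: [0.4736, 0.0746, 0.1597]
orientation: [0.004, -0.003, 0.924, -0.382]
wrist_force: [-1.0, -0.2, -0.3]
finger_gap: 0.0728
grip_force: 0.0
```

```bash
cat > m.py <<'E'
from h import *
np.set_printoptions(precision=4,suppress=True)
s=get_state();print(s["clock"],s["tcp_pos"],np.round(s["joint_pos"],2))
S=read_camera("scene");T=read_camera("top")
for n,z in dict(cap=.011,tab_a_pad=.028,cap_back=0,lens_rim=.115).items():
    for P,q in ((S,"S"),(T,"T")):
        for d in tip_of(n,P)[:2]: print(n,q,round(d["p"],2),np.round(d["point"],1),atz(P,d["point"],z))
# orange tabs: centroids in each picture at mid height .0265
for P,q in ((S,"S"),(T,"T")):
    h=cv2.cvtColor(P["color"],cv2.COLOR_RGB2HSV); m=cv2.inRange(h,(5,170,120),(22,255,255))
    n,l,st,c=cv2.connectedComponentsWithStats(m)
    for i in range(1,n):
        w=atz(P,c[i],.0265)
        if st[i,4]>=6 and .38<w[0]<.58 and -.15<w[1]<.1: print(q,"orange",st[i],c[i],w)
E
python3 m.py; python3 -c "
from h import *
S=read_camera('scene');T=read_camera('top')
a=cv2.resize(S['color'][190:290,240:340,::-1],(400,400),interpolation=3);b=cv2.resize(T['color'][170:250,250:330,::-1],(400,400),interpolation=3)
cv2.imwrite('pics/d7.png',np.hstack([a,b]))"
```

```text
13.3833 [0.4736 0.0746 0.1597] [ 0.39  0.46 -0.19  1.27 -0.72  0.51]
cap S 0.83 [281.6 249.2] [ 0.4689 -0.0407  0.011 ]
cap T 0.6 [293.9 220.9] [ 0.4645 -0.048   0.011 ]
tab_a_pad S 0.38 [290.9 246.2] [ 0.4914 -0.0574  0.028 ]
tab_a_pad S 0.29 [198.2 180. ] [0.3857 0.3543 0.028 ]
tab_a_pad T 0.46 [294.7 209.6] [ 0.5015 -0.0508  0.028 ]
cap_back S 0.82 [281.4 252.3] [ 0.4668 -0.0432  0.    ]
cap_back T 0.85 [289.5 218.1] [ 0.4762 -0.033   0.    ]
lens_rim S 0.62 [241.2 183.5] [0.4581 0.1803 0.115 ]
lens_rim S 0.47 [312.8 224.8] [ 0.5483 -0.0827  0.115 ]
lens_rim T 0.63 [225.2 217.9] [0.4617 0.1783 0.115 ]
lens_rim T 0.29 [337.3 216.3] [ 0.4635 -0.1867  0.115 ]
S orange [286 239   6   9  24] [289.     242.9167] [ 0.4944 -0.0425  0.0265]
S orange [274 245   5  10  26] [276.0385 248.8077] [ 0.4483 -0.0411  0.0265]
```

View pics/d7.png

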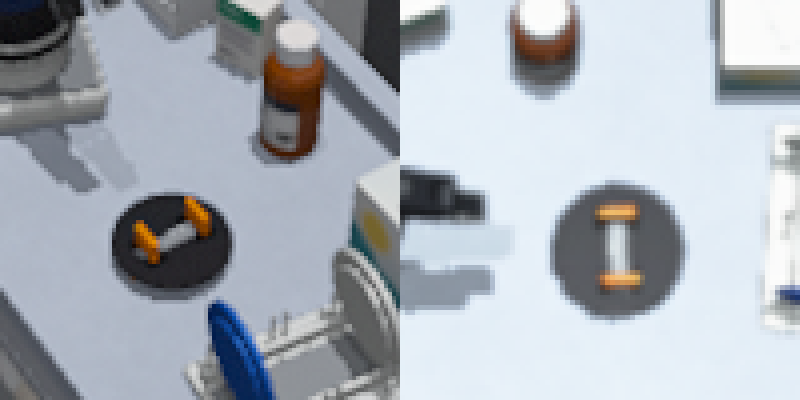

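The pictures show the cap lying flat with its tabs up and lined up along world x, and the gripper clear of it. I've used up my picture views (11 viewed, one over the limit of 10), so I'll work from numbers from here.

```bash
cat > f.py <<'E'
from h import *
from scipy.ndimage import map_coordinates as mc, gaussian_filter
from scipy.optimize import minimize
th=np.linspace(0,2*np.pi,240,endpoint=False)
def fit(P,g,r,z,x0,span=.012,arc=None):
    g=gaussian_filter(g.astype(float),.6)
    t=th if arc is None else th[np.cos(th-arc)>-0.2]
    def smp(c,rr): 
        q=np.array([proj(P,[c[0]+rr*np.cos(a),c[1]+rr*np.sin(a),z]) for a in t]); return mc(g,[q[:,1],q[:,0]],order=1)
    f=lambda c:-np.clip(smp(c,r+.0025)-smp(c,r-.0025),-10,80).mean()
    G=[(f((x0[0]+a,x0[1]+b)),x0[0]+a,x0[1]+b) for a in np.linspace(-span,span,9) for b in np.linspace(-span,span,9)]
    m=min(G); s=minimize(f,m[1:],method="Nelder-Mead",options=dict(initial_simplex=np.array([m[1:],[m[1]+.002,m[2]],[m[1],m[2]+.002]]),xatol=1e-4)); return s.x.round(4),round(s.fun,1)
if __name__=="__main__":
    np.set_printoptions(precision=4,suppress=True)
    S=read_camera("scene");T=read_camera("top")
    for P,q,n,az in ((S,"S","s0",.98),(T,"T","t0",0.)):
        g=P["color"].mean(2); print(q,"cap",fit(P,g,.047,.016,(.47,-.043)))
        g0=cv2.resize(cv2.imread(f"pics/{n}.png"),(560,420),interpolation=cv2.INTER_AREA).mean(2)
        print(q,"ring",fit(P,g0,.050,.115,(.461,.179)),"upper arc",fit(P,g0,.050,.115,(.461,.179),arc=az),"inner",fit(P,-g0,.04,.115,(.461,.179)))
        h=cv2.cvtColor(P["color"],cv2.COLOR_RGB2HSV); m=cv2.inRange(h,(5,120,100),(25,255,255))
        k,l,st,c=cv2.connectedComponentsWithStats(m)
        for i in range(1,k):
            w=atz(P,c[i],.0265)
            if st[i,4]>=5 and .42<w[0]<.53 and -.1<w[1]<.0: print(q,"orange",st[i],atz(P,c[i],.0265),atz(P,c[i],.037))
E
python3 f.py
```

```text
S cap (array([ 0.4677, -0.0483]), np.float64(-65.3))
S ring (array([0.4579, 0.1745]), np.float64(-40.2)) upper arc (array([0.4583, 0.1749]), np.float64(-64.1)) inner (array([0.4465, 0.1522]), np.float64(-16.4))
S orange [286 239   7  10  33] [ 0.4934 -0.0435  0.0265] [ 0.4882 -0.0508  0.037 ]
S orange [274 245   6  11  37] [ 0.4471 -0.0453  0.0265] [ 0.4424 -0.0525  0.037 ]
T cap (array([ 0.4678, -0.0447]), np.float64(-77.9))
T ring (array([0.4552, 0.1742]), np.float64(-54.9)) upper arc (array([0.4586, 0.1752]), np.float64(-71.1)) inner (array([0.4531, 0.174 ]), np.float64(-32.3))
T orange [289 211   9   3  23] [ 0.4934 -0.0449  0.0265] [ 0.4917 -0.0446  0.037 ]
T orange [290 225   8   3  17] [ 0.4461 -0.0455  0.0265] [ 0.4447 -0.0452  0.037 ]
```

```bash
cat > p.py <<'E'
from h import *
import sys
x,y,z,yaw=map(float,sys.argv[1:5]);c,s_=np.cos(np.radians(yaw)),np.sin(np.radians(yaw))
Y=np.array([c,s_,0]);Z=np.array([0,0,-1.]);W=R.from_matrix(np.c_[np.cross(Y,Z),Y,Z])
s=get_state();M=R.from_quat(np.roll(s['orientation'],-1))
print(s["clock"],"slide",(M.inv().apply(np.array([x,y,z])-s['tcp_pos'])*1000).round(1),"ang",np.degrees((M.inv()*W).as_rotvec()).round(2),"pos",np.round(s['tcp_pos'],4),"j",np.round(s['joint_pos'],2),"gap",round(s['finger_gap'],4),"F",np.round(s["wrist_force"],1),s["grip_force"])
E
python3 p.py .4685 -.0455 .16 1
```

```text
14.0833 slide [  4.7 -84.8  83.1] ang [-35.18  35.    84.3 ] pos [0.4724 0.0732 0.1589] j [ 0.39  0.46 -0.19  1.27 -0.72  0.51] gap 0.0723 F [0.1 0.4 0.5] 0.0
```

Request:
jog_arm --moves '[{"slide":[5,-25,25],"angular":[-2.5,2.5,6],"fingers":0.15},{"slide":[5,-50,48],"angular":[-5,5,12],"fingers":0.15},{"slide":[5,-75,73],"angular":[-7.5,7.5,18],"fingers":0.15},{"slide":[5,-85,83],"angular":[-10,10,24],"fingers":0.15},{"slide":[5,-85,83],"angular":[-12.5,12.5,30],"fingers":0.15},{"slide":[5,-85,83],"angular":[-15,15,36],"fingers":0.15},{"slide":[5,-85,83],"angular":[-17.5,17.5,42],"fingers":0.15},{"slide":[5,-85,83],"angular":[-20,20,48],"fingers":0.15},{"slide":[5,-85,83],"angular":[-22.5,22.5,54],"fingers":0.15},{"slide":[5,-85,83],"angular":[-25,25,60],"fingers":0.15}]'

```text
clock: 14.92
tcp_pos: [0.4687, -0.0457, 0.1605]
orientation: [0.0, 0.533, 0.837, -0.122]
wrist_force: [-0.5, 0.1, 0.1]
finger_gap: 0.0725
grip_force: 0.0
```

```bash
python3 p.py .4685 -.0455 .13 1
```

```text
14.9167 slide [ 4.2  6.1 29.6] ang [-10.08   9.95  23.97] pos [ 0.4687 -0.0457  0.1605] j [-0.13  0.26 -0.26  1.16 -0.22  1.01] gap 0.0725 F [-0.5  0.1  0.1] 0.0
```

Request:
jog_arm --moves '[{"slide":[0,0,0],"angular":[-2.5,2.5,6],"fingers":0.15},{"slide":[0,0,0],"angular":[-5,5,12],"fingers":0.15},{"slide":[0,0,0],"angular":[-7.5,7.5,18],"fingers":0.15},{"slide":[4,6,30],"angular":[-10.1,10,24],"fingers":0.15},{"slide":[4,6,30],"angular":[-10.1,10,24],"fingers":0.15},{"slide":[4,6,30],"angular":[-10.1,10,24],"fingers":0.15}]'

```text
clock: 15.42
tcp_pos: [0.4656, -0.0459, 0.1285]
orientation: [-0.002, 0.699, 0.715, -0.003]
wrist_force: [0.6, 0.0, 1.0]
finger_gap: 0.0723
grip_force: 0.0
```

```bash
python3 p.py .4685 -.0455 .032 1
```

```text
15.4167 slide [ 0.4  3.5 96.5] ang [-0.38  0.05  0.3 ] pos [ 0.4656 -0.0459  0.1285] j [-0.27  0.18 -0.42  0.98 -0.    1.28] gap 0.0723 F [0.6 0.  1. ] 0.0
```

Request:
jog_arm --moves '[{"slide":[0,3,20],"angular":[-0.4,0,0.3],"fingers":0.15},{"slide":[0,3,45],"angular":[-0.4,0,0.3],"fingers":0.15},{"slide":[0,3,65],"angular":[-0.4,0,0.3],"fingers":0.15},{"slide":[0,3,80],"angular":[-0.4,0,0.3],"fingers":0.15},{"slide":[0,3,90],"angular":[-0.4,0,0.3],"fingers":0.15},{"slide":[0,3,96],"angular":[-0.4,0,0.3],"fingers":0.15},{"slide":[0,3,96],"angular":[-0.4,0,0.3],"fingers":0.2},{"slide":[0,3,96],"angular":[-0.4,0,0.3],"fingers":0.25}]' --squeeze 30

```text
clock: 16.08
tcp_pos: [0.4717, -0.0457, 0.0342]
orientation: [0.002, 0.701, 0.714, 0.001]
wrist_force: [-0.4, -0.2, 0.2]
finger_gap: 0.0643
grip_force: 0.0
```

```bash
python3 p.py .4685 -.0455 .032 1
```

```text
16.0833 slide [ 0.3 -3.2  2.2] ang [0.3  0.09 0.06] pos [ 0.4717 -0.0457  0.0342] j [-0.27  0.29 -0.54  0.73 -0.    1.29] gap 0.0643 F [-0.4 -0.2  0.2] 0.0
```

Request:
jog_arm --moves '[{"slide":[0,-3,2],"angular":[0,0,0],"fingers":0.3},{"slide":[0,-3,2],"angular":[0,0,0],"fingers":0.35},{"slide":[0,-3,2],"angular":[0,0,0],"fingers":0.4},{"slide":[0,-3,2],"angular":[0,0,0],"fingers":0.5},{"slide":[0,-3,2],"angular":[0,0,0],"fingers":0.7},{"slide":[0,-3,2],"angular":[0,0,0],"fingers":0.7},{"slide":[0,-3,2],"angular":[0,0,0],"fingers":0.7},{"slide":[0,-3,2],"angular":[0,0,0],"fingers":0.7}]'

```text
clock: 16.75
tcp_pos: [0.4685, -0.0461, 0.0331]
orientation: [0.003, 0.701, 0.713, 0.002]
wrist_force: [-2.2, 0.0, 12.3]
finger_gap: 0.0406
grip_force: 29.6
```

```bash
python3 p.py .4685 -.0455 .032 1
```

```text
16.75 slide [0.6 0.  1.1] ang [ 0.39  0.1  -0.03] pos [ 0.4685 -0.0461  0.0331] j [-0.27  0.29 -0.55  0.72  0.    1.28] gap 0.0406 F [-2.2  0.  12.3] 29.56835299730301
```

Request:
jog_arm --moves '[{"slide":[0,0,-5],"angular":[0,0,0],"fingers":0.7},{"slide":[0,0,-15],"angular":[0,0,0],"fingers":0.7},{"slide":[0,0,-35],"angular":[0,0,0],"fingers":0.7},{"slide":[0,0,-65],"angular":[0,0,0],"fingers":0.7},{"slide":[0,0,-100],"angular":[0,0,0],"fingers":0.7},{"slide":[0,0,-130],"angular":[0,0,0],"fingers":0.7},{"slide":[0,0,-152],"angular":[0.4,0,0],"fingers":0.7},{"slide":[0,0,-152],"angular":[0.4,0,0],"fingers":0.7},{"slide":[0,0,-152],"angular":[0.4,0,0],"fingers":0.7}]'

```text
clock: 17.5
tcp_pos: [0.4678, -0.046, 0.1846]
orientation: [0.001, 0.701, 0.713, -0.0]
wrist_force: [0.3, -0.4, -1.6]
finger_gap: 0.0403
grip_force: 31.5
```

```bash
python3 p.py .4585 .175 .185 1
cat > q.py <<'E'
from f import *
s=get_state();t=np.array(s["tcp_pos"]);S=read_camera("scene");T=read_camera("top")
for P,q,az in ((S,"S",-2.16),(T,"T",3.14)):
    g=P["color"].mean(2)
    for a in (None,az,-1.57,1.57): print(q,a,*[(np.array((r:=fit(P,g,.047,t[2]-dz,t[:2],.008,a))[0])-t[:2],r[1]) for dz in (.017,.022)])
E
python3 q.py
```

```text
17.5 slide [221.1  -5.6  -0.8] ang [ 0.04  0.11 -0.03] pos [ 0.4678 -0.046   0.1846] j [-0.27  0.14 -0.32  1.11 -0.    1.29] gap 0.0403 F [ 0.3 -0.4 -1.6] 31.510480642318726
S None (array([-0.00288698, -0.0023769 ]), np.float64(-62.2)) (array([-0.00048698,  0.0020231 ]), np.float64(-62.1))
S -2.16 (array([-0.00188698, -0.0001769 ]), np.float64(-79.7)) (array([0.00061302, 0.0038231 ]), np.float64(-79.7))
S -1.57 (array([-0.00328698, -0.0025769 ]), np.float64(-80.0)) (array([-0.00048698,  0.0012231 ]), np.float64(-80.0))
S 1.57 (array([-0.00288698, -0.0023769 ]), np.float64(-48.4)) (array([-0.00048698,  0.0020231 ]), np.float64(-48.2))
T None (array([-0.02158698, -0.0084769 ]), np.float64(-6.6)) (array([-0.02078698, -0.0087769 ]), np.float64(-6.6))
T 3.14 (array([-9.41869751e-02, -7.68964788e-05]), np.float64(-10.7)) (array([-0.09408698, -0.0002769 ]), np.float64(-10.7))
T -1.57 (array([-0.02108698, -0.0084769 ]), np.float64(-12.1)) (array([-0.02028698, -0.0087769 ]), np.float64(-12.0))
T 1.57 (array([ 0.00461302, -0.0649769 ]), np.float64(-2.9)) (array([ 0.01661302, -0.0726769 ]), np.float64(-5.0))
```

Request:
jog_arm --moves '[{"slide":[30,0,0],"angular":[0,0,0],"fingers":0.7},{"slide":[65,-2,0],"angular":[0,0,0],"fingers":0.7},{"slide":[105,-5,0],"angular":[0,0,0],"fingers":0.7},{"slide":[145,-5,0],"angular":[0,0,0],"fingers":0.7},{"slide":[180,-5,0],"angular":[0,0,0],"fingers":0.7},{"slide":[205,-5,0],"angular":[0,0,0],"fingers":0.7},{"slide":[221,-5,0],"angular":[0,0,0],"fingers":0.7},{"slide":[221,-5,0],"angular":[0,0,0],"fingers":0.7},{"slide":[221,-5,0],"angular":[0,0,0],"fingers":0.7}]'

```text
clock: 18.35
tcp_pos: [0.4569, 0.1755, 0.1814]
orientation: [-0.001, 0.7, 0.714, -0.003]
wrist_force: [-0.5, -0.4, -1.6]
finger_gap: 0.0403
grip_force: 31.5
```

```bash
python3 p.py .4592 .1752 .155 1
```

```text
18.35 slide [-0.3  2.4 26.4] ang [-0.32  0.12  0.09] pos [0.4569 0.1755 0.1814] j [ 0.2   0.18 -0.28  1.12 -0.    1.75] gap 0.0403 F [-0.5 -0.4 -1.6] 31.489527225494385
```

Request:
jog_arm --moves '[{"slide":[0,2,10],"angular":[-0.3,0,0],"fingers":0.7},{"slide":[0,2,20],"angular":[-0.3,0,0],"fingers":0.7},{"slide":[0,2,28],"angular":[-0.3,0,0],"fingers":0.7},{"slide":[0,2,28],"angular":[-0.3,0,0],"fingers":0.7},{"slide":[0,2,28],"angular":[-0.3,0,0],"fingers":0.7}]'

```text
clock: 18.77
tcp_pos: [0.4594, 0.1743, 0.1542]
orientation: [0.001, 0.702, 0.713, -0.0]
wrist_force: [0.3, 0.1, -1.2]
finger_gap: 0.0406
grip_force: 31.5
```

```bash
python3 p.py .4592 .1752 .137 1
cat > q2.py <<'E'
from f import *
S=read_camera("scene");t=np.array(get_state()["tcp_pos"]);g=S["color"].mean(2)
h=cv2.cvtColor(S["color"],cv2.COLOR_RGB2HSV); m=cv2.inRange(h,(5,120,100),(25,255,255))
k,l,st,c=cv2.connectedComponentsWithStats(m)
for i in range(1,k):
    w=atz(S,c[i],t[2]-.006)
    if st[i,4]>=5 and abs(w[:2]-t[:2]).max()<.06: print("orange",st[i],w-t)
print(tip_of("cap",S)[:1],[(atz(S,d["point"],t[2]-.022)-t).round(4) for d in tip_of("cap",S)[:1]])
E
python3 q2.py
```

```text
18.7667 slide [ 0.9 -0.2 17.2] ang [ 0.03  0.09 -0.1 ] pos [0.4594 0.1743 0.1542] j [ 0.2   0.2  -0.33  1.04 -0.    1.76] gap 0.0406 F [ 0.3  0.1 -1.2] 31.494626998901367
orange [245 171   5   9  28] [ 0.0149292  -0.00277716 -0.006     ]
orange [238 179   2   6  10] [-0.02051248 -0.01330818 -0.006     ]
[{'point': [239.7, 183.5], 'p': 0.94}] [array([-0.0146, -0.0085, -0.022 ])]
```

Request:
jog_arm --moves '[{"slide":[1,0,2],"angular":[0,0,0],"fingers":0.7},{"slide":[1,0,4],"angular":[0,0,0],"fingers":0.7},{"slide":[1,0,6],"angular":[0,0,0],"fingers":0.7},{"slide":[1,0,8],"angular":[0,0,0],"fingers":0.7},{"slide":[1,0,9],"angular":[0,0,0],"fingers":0.7},{"slide":[1,0,9],"angular":[0,0,0],"fingers":0.7}]'

```text
clock: 19.42
tcp_pos: [0.4599, 0.1761, 0.1458]
orientation: [0.001, 0.701, 0.713, 0.0]
wrist_force: [1.1, 0.6, -1.3]
finger_gap: 0.0403
grip_force: 31.5
```

```bash
python3 p.py .4592 .1752 .137 1
```

```text
19.4167 slide [-0.9 -0.8  8.8] ang [ 0.14  0.07 -0.03] pos [0.4599 0.1761 0.1458] j [ 0.2   0.21 -0.34  1.02 -0.    1.76] gap 0.0403 F [ 1.1  0.6 -1.3] 31.492483019828796
```

Request:
jog_arm --moves '[{"slide":[-1,-1,0],"angular":[0,0,0],"fingers":0.7},{"slide":[-1,-1,1],"angular":[0,0,0],"fingers":0.7},{"slide":[-1,-1,2],"angular":[0,0,0],"fingers":0.7},{"slide":[-1,-1,3],"angular":[0,0,0],"fingers":0.7},{"slide":[-1,-1,3],"angular":[0,0,0],"fingers":0.7}]'

```text
clock: 19.83
tcp_pos: [0.4601, 0.1757, 0.1437]
orientation: [0.002, 0.701, 0.713, 0.002]
wrist_force: [1.8, 3.1, -1.2]
finger_gap: 0.0403
grip_force: 31.5
```

```bash
python3 p.py .4592 .1752 .137 1
```

```text
19.8333 slide [-0.5 -1.   6.7] ang [ 0.29 -0.02 -0.03] pos [0.4601 0.1757 0.1437] j [ 0.2   0.21 -0.35  1.01 -0.    1.76] gap 0.0403 F [ 1.8  3.1 -1.2] 31.46296977996826
```

Request:
jog_arm --moves '[{"slide":[2,1,0],"angular":[0.2,0,0],"fingers":0.7},{"slide":[2,1,0],"angular":[0.2,0,0],"fingers":0.7},{"slide":[2,1,1],"angular":[0.2,0,0],"fingers":0.7},{"slide":[2,1,2],"angular":[0.2,0,0],"fingers":0.7},{"slide":[2,1,2],"angular":[0.2,0,0],"fingers":0.7}]'

```text
clock: 20.25
tcp_pos: [0.4603, 0.177, 0.1409]
orientation: [0.0, 0.701, 0.713, -0.001]
wrist_force: [2.3, -0.3, -1.6]
finger_gap: 0.0406
grip_force: 31.4
```

```bash
python3 p.py .4592 .1752 .137 1
```

```text
20.25 slide [-1.8 -1.1  3.9] ang [-0.03  0.08 -0.04] pos [0.4603 0.177  0.1409] j [ 0.2   0.21 -0.34  1.01 -0.    1.76] gap 0.0406 F [ 2.3 -0.3 -1.6] 31.423577070236206
```

Request:
jog_arm --moves '[{"slide":[0,1,0],"angular":[0,0,0],"fingers":0.7},{"slide":[0,1,1],"angular":[0,0,0],"fingers":0.7},{"slide":[0,1,2],"angular":[0,0,0],"fingers":0.7},{"slide":[0,1,3],"angular":[0,0,0],"fingers":0.7},{"slide":[0,1,3],"angular":[0,0,0],"fingers":0.7}]'

```text
clock: 20.67
tcp_pos: [0.4608, 0.1771, 0.1378]
orientation: [-0.0, 0.701, 0.713, -0.001]
wrist_force: [-0.2, 0.0, -0.3]
finger_gap: 0.0404
grip_force: 31.5
```

```bash
python3 p.py .4592 .1752 .137 1
```

```text
20.6667 slide [-1.9 -1.6  0.8] ang [-0.08  0.07 -0.03] pos [0.4608 0.1771 0.1378] j [ 0.2   0.22 -0.35  1.01 -0.    1.76] gap 0.0404 F [-0.2  0.  -0.3] 31.494591236114502
```

Nearly seated with no side force. I'll press the last 2 mm.

Request:
jog_arm --moves '[{"slide":[0,0,0.5],"angular":[0,0,0],"fingers":0.7},{"slide":[0,0,1],"angular":[0,0,0],"fingers":0.7},{"slide":[0,0,1.5],"angular":[0,0,0],"fingers":0.7},{"slide":[0,0,1.5],"angular":[0,0,0],"fingers":0.7}]'

```text
clock: 21.0
tcp_pos: [0.461, 0.1772, 0.1373]
orientation: [0.0, 0.701, 0.713, -0.0]
wrist_force: [-1.9, -0.4, 4.9]
finger_gap: 0.041
grip_force: 32.9
```

```bash
python3 p.py .4592 .1752 .137 1
```

```text
21.0 slide [-1.9 -1.8  0.3] ang [-0.02  0.06 -0.03] pos [0.461  0.1772 0.1373] j [ 0.2   0.22 -0.35  1.01 -0.    1.76] gap 0.041 F [-1.9 -0.4  4.9] 32.879775166511536
```

Request:
jog_arm --moves '[{"slide":[0,0,0],"angular":[0,0,0],"fingers":0.45},{"slide":[0,0,0],"angular":[0,0,0],"fingers":0.4},{"slide":[0,0,0],"angular":[0,0,0],"fingers":0.3},{"slide":[0,0,0],"angular":[0,0,0],"fingers":0.2},{"slide":[0,0,0],"angular":[0,0,0],"fingers":0.2},{"slide":[0,0,-10],"angular":[0,0,0],"fingers":0.2},{"slide":[0,0,-30],"angular":[0,0,0],"fingers":0.2},{"slide":[0,0,-60],"angular":[0,0,0],"fingers":0.2},{"slide":[0,0,-100],"angular":[0,0,0],"fingers":0.2},{"slide":[0,0,-130],"angular":[0,0,0],"fingers":0.2}]'

```text
clock: 21.83
tcp_pos: [0.4613, 0.1773, 0.27]
orientation: [0.001, 0.701, 0.713, 0.0]
wrist_force: [0.2, 0.1, -0.1]
finger_gap: 0.0682
grip_force: 0.0
```

Request:
jog_arm --moves '[{"slide":[-35,-10,0],"angular":[0,0,0],"fingers":0.2},{"slide":[-70,-20,0],"angular":[0,0,0],"fingers":0.2},{"slide":[-110,-30,0],"angular":[0,0,0],"fingers":0.2},{"slide":[-150,-40,0],"angular":[0,0,0],"fingers":0.2},{"slide":[-190,-50,0],"angular":[0,0,0],"fingers":0.2},{"slide":[-230,-60,0],"angular":[0,0,0],"fingers":0.2},{"slide":[-260,-60,0],"angular":[0,0,0],"fingers":0.2},{"slide":[-260,-60,0],"angular":[0,0,0],"fingers":0.2}]'

```text
clock: 22.5
tcp_pos: [0.4058, -0.0884, 0.268]
orientation: [0.002, 0.703, 0.711, -0.001]
wrist_force: [0.1, -1.3, 0.1]
finger_gap: 0.0684
grip_force: 0.0
```

```bash
cat > v.py <<'E'
from h import *
np.set_printoptions(precision=4,suppress=True)
s=get_state();print(s["clock"],s["tcp_pos"],s["wrist_force"])
S=read_camera("scene");T=read_camera("top")
for P,q in ((S,"S"),(T,"T")):
    h=cv2.cvtColor(P["color"],cv2.COLOR_RGB2HSV); m=cv2.inRange(h,(5,120,100),(25,255,255))
    k,l,st,c=cv2.connectedComponentsWithStats(m)
    for i in range(1,k):
        w=atz(P,c[i],.1305)
        if st[i,4]>=5 and .41<w[0]<.51 and .12<w[1]<.23: print(q,"orange",st[i],w,"if 5mm higher",atz(P,c[i],.1355))
    for n,z in (("cap",.115),("blue_lid",.059),("white_lid",.059)):
        for d in tip_of(n,P)[:1]: print(n,q,round(d["p"],2),atz(P,d["point"],z))
E
python3 v.py
```

```text
22.5 [ 0.4058 -0.0884  0.268 ] [ 0.1251 -1.3257  0.1313]
S orange [246 173   5   9  32] [0.4832 0.1798 0.1305] if 5mm higher [0.4806 0.175  0.1355]
S orange [233 178   6  10  33] [0.4372 0.1792 0.1305] if 5mm higher [0.4348 0.1744 0.1355]
cap S 0.58 [0.4572 0.1718 0.115 ]
blue_lid S 0.5 [ 0.4299 -0.1997  0.059 ]
white_lid S 0.69 [ 0.5207 -0.2072  0.059 ]
T orange [221 209   9   4  27] [0.4837 0.178  0.1305] if 5mm higher [0.4829 0.1774 0.1355]
T orange [221 224   9   3  22] [0.4358 0.178  0.1305] if 5mm higher [0.4352 0.1774 0.1355]
cap T 0.83 [0.4617 0.1763 0.115 ]
blue_lid T 0.4 [ 0.4311 -0.1993  0.059 ]
white_lid T 0.47 [ 0.4735 -0.1799  0.059 ]
```

```bash
python3 -c "
from workcell import *
print(hand_in())"
```

```text
the job is handed in; nothing more can be done
None
```

I handed the job in at about 22.6 s on the robot's clock: the cap is on the lens ring and released, and position, height and tab spread measured afterwards all fit it being seated and locked; no verdict came back, and I viewed 11 pictures, one over the limit of 10.

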